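Vacuum-seal a pantry jar

TASK

Vacuum-seal the jar in the jar press: twist the bar knob on the white pump box clockwise to its stop and let go so that it springs back, then press the black palm pad on the press half way down (20 mm of its 40 mm travel), never to the bottom, and keep holding it there. The program finishes while the robot is still holding the pad down; leave the jar and the other pantry goods where they stand.

Things in the scene. Friction and masses are not known exactly. Their poses are not given: they have to be found in the camera images.
- press: jar press, fixed: aluminium base plate 165 x 130 x 15 mm; at its rear (own +x) a steel column 20 mm thick, 215 mm high, 73 mm behind the jar's axis. On it slides the head: a grey bell over the jar with a black palm pad on top. Origin: on the counter, 5 mm behind the jar's axis; x towards the column, z up. A scale by the column has a thick tick at half travel
- press_head (a joint): travel of the head, straight down along the column, in m: 0 up (rest), 0.040 at the bottom stop; 0.020 is half way. A spring pushes it up: about 5 N at rest, 11 N at half way, 17 N at the bottom; let go, it rises by itself
- pad_top (a point): centre of the flat top of the palm pad (black disc, 56 mm diameter, 14 mm thick, clear above), where to press; 203 mm above the counter at rest, 183 mm at half travel; moves with the head
- jar: closed glass jar, 74 mm diameter, 100 mm tall, steel lid; stands loose on the press plate (15 mm above the counter) under the bell; origin at the centre of its underside
- pump: vacuum pump box, white, fixed to the counter, 170 (x) x 130 (y) mm, flat top 90 mm above the counter with a 6 mm thick, 72 mm wide aluminium disc and the knob in its middle. Origin: on the counter under the box's centre and the knob's axis; x along the long side, z up
- start_knob (a joint): angle of the start knob in rad: 0 at rest, grows clockwise seen from above to the stop at 1.2. A spring turns it back: about 0.05 N m at rest, 0.17 N m at the stop; let go, it returns to 0 within about a second
- knob_grip (a point): on the knob's axis at the height to grip, 134 mm above the counter. The grip is a grey upright bar 46 mm long (own x), 14 mm thick (own y), from 106 to 148 mm above the counter, on a disc 48 mm wide and 10 mm thick. z up; turns with the knob; at rest its x axis is the pump's x axis
- spice: small spice jar with a cap, 46 mm diameter, 95 mm tall; loose bystander, origin at the centre of its underside
- bean_can: food can, 74 mm diameter, 110 mm tall; loose bystander, origin at the centre of its underside
- tuna_tin: flat tin, 84 mm diameter, 35 mm tall; loose bystander, origin at the centre of its underside
- carton: carton 50 x 110 mm, 150 mm tall; loose bystander, origin at the centre of its underside
- spare_lid: steel jar lid lying flat, 68 mm diameter, 14 mm thick; loose bystander, origin at the centre of its underside
- sauce: amber sauce bottle, 52 mm diameter, 170 mm tall; loose bystander, origin at the centre of its underside
- canister: square clear canister with a white lid, 104 mm wide, 137 mm tall; loose bystander, origin at the centre of its underside
Mind the look-alikes: they are no part of the job. What is shaped like the pump but red or yellow is not meant.

How it is judged:
On the way, in this order (a step that is already met when the one before it is completed fails the run):
1. the start knob is turned clockwise to its stop (within 0.1 rad) (value of joint start_knob above 1.1 rad), for 0.1 s.
2. the knob is let go and has sprung back (value of joint start_knob below 0.12 rad and contact force between the fingers and pump below 0.2 N), for 0.2 s.
3. the fingers hold the palm pad half way down (20 mm, give or take 6 mm) (value of joint press_head between 0.014 and 0.026 m and contact force between the fingers and press above 4 N), for 0.5 s.
At the end, for the whole second after the job is handed in: the fingers still press on the palm pad with more than 4 N and hold the head steady at 14 to 26 mm of travel; the knob is back at rest (within 0.12 rad) and not touched; the jar stands upright under the bell (all of step 2 and all of step 3 and velocity of joint press_head between -0.01 and 0.01 m/s and angle between jar's own z axis and vertical below 0.1 rad); the arm keeps its last pose, push and grip.
It fails at once if the press head is pushed to the bottom (beyond 36 mm of travel) (value of joint press_head above 0.036 m).
It fails at once if the jar or a bystander is moved more than 20 mm or tipped over (distance of any of jar, spice, bean_can, tuna_tin, carton, spare_lid, sauce, canister from where it was at the start of the episode above 0.02 m or angle between any of jar, spice, bean_can, tuna_tin, carton, spare_lid, sauce, canister's own z axis and vertical above 0.5 rad).
It also fails if it takes over 58 s, if anything falls off the work surface, if the arm or the gripper's body presses on something with over 40 N, if the wrist force passes 120 N, or if a joint passes its speed limit or range.

ROBOT

A 7-joint arm with a two-finger parallel gripper is mounted at the origin on the work surface. World frame = base frame: x ahead of the robot, y to its left, z up, the work surface at z = 0. Lengths are in m, angles in rad, forces in N, time in s.
With the tool pointing down it reaches from about 0.425 to 0.825 m from the base axis. Payload 3.6 kg.
Tool frame: the origin (TCP) lies at the very end of the fingers, on their centre line; the grasp point (between the pads) lies 19 mm behind it; z points along the fingers, y is the line along which they close (so a half turn about z gives the same grasp; the last joint's range is limited). The gripper opens to 85 mm and grips with 20 to 120 N. Pads are 22 mm wide; open, the fingers measure 114 mm over their backs; the gripper's body (76 mm by 85 mm) begins 54 mm behind the grasp point. The pads swing forward as they close: fully open they stand 13 mm farther back than shut.
Start: joints at [-1.26, 0.615, -0.013, 1.423, 0.008, 1.103, -0.04], TCP at [0.215, 0.613, 0.231] pointing down, gripper open.
Joint ranges: [-3.12, 3.12], [-0.3, 2.06], [-1.34, 1.32], [0.26, 2.42], [-1.36, 4.5], [0.01, 1.98], [-2.84, 2.84]. Speed limits (rad/s): [2.79, 2.79, 3.14, 3.14, 3.14, 3.14, 3.14].

INTERFACE

Orientations are given as a rotation vector (axis times angle).
In Python, from workcell import bot, grab_frame gives the robot as it stands.
- The arm moves only by the tool move_arm, never from a script. Its argument "commands" is text: rows parted by semicolons, each of 7 numbers parted by spaces: the shift along the tool's x, y, z scaled (see below), then the turn, a rotation vector about the tool's x, y, z scaled (see below), then the opening, from 0 (shut) to 1 (fully open). A call has 1 to 5 rows; each row shifts and turns the commanded pose from where the row before left it, along the tool's axes as they then stand; what a row does not reach is not made up. The controller multiplies each number of a shift by 30 mm and each number of a turn by 8 degrees. A row lasts 1/10 s, in which the tool goes at most 50 mm and 8.59 degrees, less where a joint would pass 70% of its speed; a pose out of reach is approached as far as the arm can. A call with a number of a shift or a turn outside -1 to 1 is refused whole. A call with a gripper value outside its range is refused whole. The fingers move at their own pace and stop on an object; the grip force is fixed at half the most. Time passes only in rows, so rows that do not move let the fingers close. It gives the time, the measured TCP pose, the force, the opening and the grip force at its end, in the units of the state.
- bot.read_state(): the state, without advancing time (a new reading comes with each control period).
- grab_frame(name): name is "scene" or "top" or "wrist"; returns a dict with "color" (480x640x3 uint8, red, green, blue), "z_map" (480x640 float32, m along the optical axis (not along the pixel's ray), 0 where there is no reading), "intrinsics" (3x3 intrinsics, pixels), "k1" (the pictures are not rectified: a ray, as slopes to the right and down, at radius r is drawn at 1 + k1 r^2 times it, then the intrinsics apply), "extrinsics" (4x4, takes a point from world to camera coordinates); the wrist camera has in their place "tool_from_camera" (4x4, takes a point from camera to tool coordinates, whose origin is the TCP and whose axes are the flange's). Camera axes: x right, y down, z forward; pixel columns grow to the right and rows downward; lengths in m; the calibration is good to about 2 mm. A picture is of the moment at which its call begins: read the wrist's pose just before it.
- bot.job_done(): hands the job in; it is judged then, once.
The state is a dict: "time": time; "joints": joint angles; "joint_velocities": joint speeds; "effort": joint torques, N m; "ee_pos": TCP position; "ee_rot": TCP orientation; "ft_force": force on the tool from outside, world axes, zero at the start; "ft_torque": the same for the moment, N m; "opening": finger opening in m; "grasp_force": force on a finger pad.
Only numpy, scipy, OpenCV 4.12 (cv2) and the standard library are available. Lean on these libraries where they do the work, as an engineer would, in place of code of your own. Each camera call takes 0.05 s, during which the arm holds its last target. There are 200 camera calls.

## Working session

There is one attempt and no reset: what is moved stays moved. The work goes in short steps, Python scripts to look and compute and a tool call to move; the robot and the scene stay as the last step left them, time stands still between calls to the robot, and variables do not carry over. Pictures are saved under pics/ and viewed, at most 10 in all, crops included, and the job is handed in when it is done.

Besides the shell and the picture viewer there is one more tool, called after "Call:" in YAML: its name, and indented under it one key for each argument. move_arm: Moves the arm, as the interface text tells. Shifts and turns lie within -1 to 1; 1 stands for 30 mm of shift or 8 degrees of turn. Its arguments: {"type":"object","properties":{"commands":{"type":"string"}},"required":["commands"]}

```bash
ls; mkdir -p pics; cat > h.py <<'E'
import numpy as np, cv2
from workcell import bot, grab_frame
from scipy.spatial.transform import Rotation as R
def grab(n):
    s=bot.read_state(); f=grab_frame(n)
    if n=='wrist':
        T=np.eye(4);T[:3,:3]=R.from_rotvec(s['ee_rot']).as_matrix();T[:3,3]=s['ee_pos']
        f['w_c']=T@f['tool_from_camera']
    else: f['w_c']=np.linalg.inv(f['extrinsics'])
    return f
def slopes(f,uv):
    K=f['intrinsics'];k=f['k1']
    return cv2.undistortPoints(np.array(uv,float).reshape(-1,1,2),K,np.array([k,0,0,0.])).reshape(-1,2)
def on_plane(f,uv,z):
    s=slopes(f,uv);d=np.c_[s,np.ones(len(s))]@f['w_c'][:3,:3].T;o=f['w_c'][:3,3]
    return o+d*((z-o[2])/d[:,2])[:,None]
def cloud(f):
    v,u=np.mgrid[:480,:640];s=slopes(f,np.c_[u.ravel(),v.ravel()]);z=f['z_map'].ravel()
    p=np.c_[s*z[:,None],z]@f['w_c'][:3,:3].T+f['w_c'][:3,3];p[z==0]=np.nan
    return p.reshape(480,640,3)
E
python3 - <<'E'
from h import *
s=bot.read_state();print(s)
for n in('scene','top'):
    f=grab(n);cv2.imwrite(f'pics/{n}.png',f['color'][...,::-1]);np.save(n+'.npy',f,allow_pickle=True)
    print(n,f['w_c'].round(3).tolist(),f['k1'])
E
```

```text
pics
{'time': 0.0, 'joints': array([-1.25947661,  0.61594418, -0.01264335,  1.42492114,  0.0080824 ,
        1.10340492, -0.04038864]), 'joint_velocities': array([ 0.00088378, -0.00068732,  0.00175555, -0.00086887,  0.00055892,
        0.00118813, -0.00011149]), 'effort': array([ 2.57754109e-04, -4.69209838e+01,  2.59415964e-01, -1.71036494e+01,
        1.00956924e-02,  9.65998624e-03,  2.13227665e-06]), 'ee_pos': array([0.21514565, 0.61253746, 0.2301145 ]), 'ee_rot': array([-0.52791024, -3.09647728,  0.0040711 ]), 'ft_force': array([-0.29536684,  0.07903475,  0.34325132]), 'ft_torque': array([ 0.01315991, -0.00028631,  0.02417045]), 'grasp_force': 0.0, 'opening': 0.08521390414410558}
scene [[0.837, 0.352, -0.419, 1.104], [0.548, -0.53, 0.648, -0.905], [0.006, -0.772, -0.636, 1.03], [0.0, 0.0, 0.0, 1.0]] -0.19810394345804488
top [[-0.004, -0.999, 0.052, 0.446], [-1.0, 0.005, 0.02, -0.018], [-0.02, -0.051, -0.998, 1.617], [0.0, 0.0, 0.0, 1.0]] -0.00988063476939309
```

View pics/scene.png

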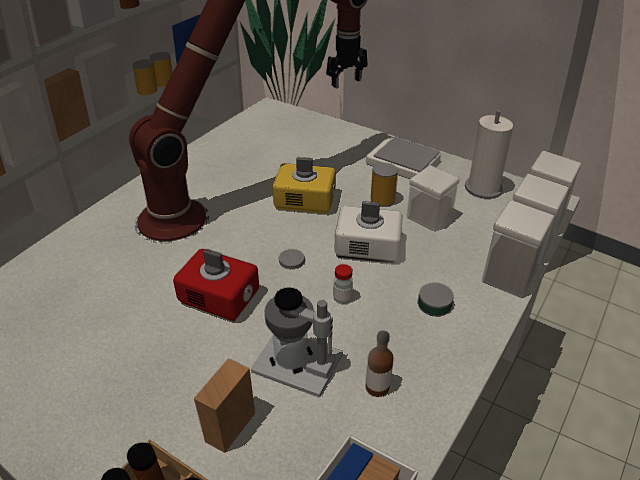

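View pics/top.png

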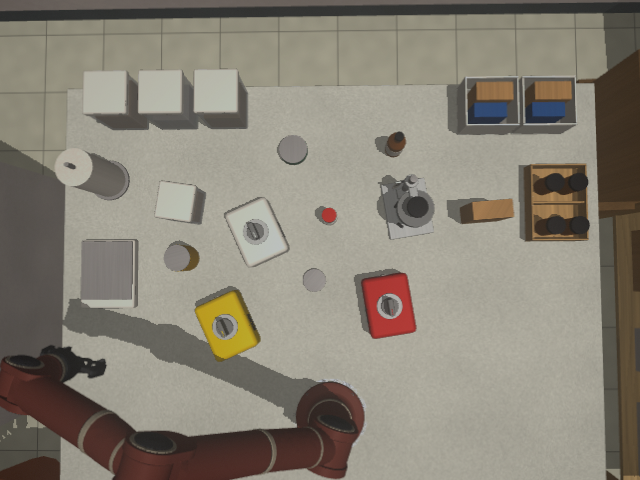

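The scene picture shows three pump-like boxes: yellow (305,187), white (369,233) and red (217,283). In the top picture they are at (226,325), (256,232) and (389,306). White fits the description. The press is at (300,340) in the scene view, with its black pad at (415,205) in the top view. Next I'll measure and confirm in a crop.

```bash
python3 - <<'E'
from h import *
f=np.load('top.npy',allow_pickle=True).item();P=cloud(f);c=f['color'].astype(int)
v,u=np.mgrid[:480,:640]
def rect(m,name,z=None):
    q=P[m]; 
    r=cv2.minAreaRect(q[:,:2].astype(np.float32)*1000);print(name,m.sum(),q.mean(0).round(4),np.array(r[0]).round(1),np.array(r[1]).round(1),r[2])
roi=(abs(u-256)<45)&(abs(v-232)<45)
rect(roi&(P[...,2]>.08)&(P[...,2]<.097),'box')
rect(roi&(P[...,2]>.125)&(P[...,2]<.16),'bar')
roi=(abs(u-410)<40)&(abs(v-208)<45)
for a,b in((.005,.025),(.18,.21),(.205,.24)):
    m=roi&(P[...,2]>a)&(P[...,2]<b)
    if m.sum()>3: rect(m,(a,b))
# white box outline by colour, ray onto z=.09
m=((c.min(2)>165)&(abs(u-256)<45)&(abs(v-232)<45)).astype(np.uint8)
cs,_=cv2.findContours(m,0,2);k=max(cs,key=cv2.contourArea)
p=on_plane(f,k.reshape(-1,2),.09);print('col',cv2.minAreaRect((p[:,:2]*1000).astype(np.float32)))
# dark pad
m=((c.max(2)<45)&(abs(u-413)<25)&(abs(v-207)<25)).astype(np.uint8)
cs,_=cv2.findContours(m,0,2);k=max(cs,key=cv2.contourArea)
p=on_plane(f,k.reshape(-1,2),.203);print('pad',cv2.minEnclosingCircle((p[:,:2]*1000).astype(np.float32)),cv2.minAreaRect(k))
# others heights
lab=cv2.connectedComponentsWithStats((P[...,2]>.02).astype(np.uint8))
for i in range(1,lab[0]):
    m=lab[1]==i
    if 40<m.sum()<8000:
        q=P[m];print(np.nanmin(q,0).round(3),np.nanmax(q,0).round(3),lab[3][i].round())
a=cv2.resize(f['color'][190:275,210:300],None,fx=4.4,fy=4.4)
b=cv2.resize(f['color'][165:250,370:460],None,fx=4.4,fy=4.4)
cv2.imwrite('pics/crop.png',np.hstack([a,b])[...,::-1])
E
```

```text
box 2232 [0.5357 0.2051 0.0897] [536.6 206. ] [169.9 129.5] 24.38409996032715
bar 101 [0.5365 0.205  0.146 ] [536.8 206. ] [46.3 13.7] 23.871639251708984
(0.005, 0.025) 1562 [ 0.5965 -0.2197  0.0127] [ 609.5 -239.9] [231.4 262.5] 89.55818939208984
(0.18, 0.21) 431 [ 0.6025 -0.2301  0.2003] [ 622.  -223.2] [115.7  54.6] 18.531253814697266
(0.205, 0.24) 119 [ 0.6224 -0.2273  0.2097] [ 617.6 -222.7] [107.9  49. ] 21.310871124267578
col ((535.628173828125, 205.18211364746094), (154.60121154785156, 114.57005310058594), 24.50222396850586)Traceback (most recent call last):
  File "<stdin>", line 20, in <module>
ValueError: max() iterable argument is empty
```

```bash
python3 - <<'E'
from h import *
f=np.load('top.npy',allow_pickle=True).item();P=cloud(f);c=f['color'].astype(int)
v,u=np.mgrid[:480,:640]
m=(abs(u-256)<45)&(abs(v-232)<45)&(P[...,2]>.125)
w,V=np.linalg.eigh(np.cov(P[m][:,:2].T));print('bar dir',np.degrees(np.arctan2(V[1,1],V[0,1])))
roi=(abs(u-410)<45)&(abs(v-208)<45)
m=roi&(P[...,2]>.196)&(P[...,2]<.212)&(c.max(2)<75); lab=cv2.connectedComponentsWithStats(m.astype(np.uint8));print(lab[2],lab[3])
i=1+lab[2][1:,4].argmax();q=P[lab[1]==i];print('pad',q.mean(0),cv2.minEnclosingCircle((q[:,:2]*1000).astype(np.float32)),c[205,415])
m=(P[...,2]>.02)
lab=cv2.connectedComponentsWithStats(m.astype(np.uint8))
for i in range(1,lab[0]):
    m=lab[1]==i
    if 40<m.sum()<8000:
        q=P[m];print(np.nanmin(q,0).round(3),np.nanmax(q,0).round(3),lab[3][i].round())
a=cv2.resize(f['color'][190:275,210:300],None,fx=4.4,fy=4.4)
b=cv2.resize(f['color'][165:250,370:460],None,fx=4.4,fy=4.4)
cv2.imwrite('pics/crop.png',np.hstack([a,b])[...,::-1])
E
```

```text
bar dir -155.51605149629188
[[     0      0    640    480 306854]
 [   409    180      4      4      8]
 [   407    197     21     21    338]] [[319.39003239 239.53779974]
 [410.5        181.75      ]
 [417.18047337 206.55029586]]
pad [ 0.59274712 -0.23148002  0.2027115 ] ((592.6575317382812, -231.8871307373047), 27.573575973510742) [55 54 53]
[ 0.827 -0.697  0.02 ] [ 0.972 -0.382  0.147] [517. 104.]
[ 0.761 -0.215  0.021] [ 0.811 -0.165  0.176] [395. 144.]
[0.741 0.064 0.022] [0.825 0.147 0.047] [293. 149.]
[0.646 0.608 0.02 ] [0.75  0.714 0.277] [ 88. 172.]
[ 0.51 -0.74  0.02] [ 0.731 -0.573  0.12 ] [558. 202.]
[ 0.543 -0.283  0.02 ] [ 0.686 -0.181  0.22 ] [413. 203.]
[0.562 0.364 0.02 ] [0.676 0.481 0.148] [179. 202.]
[0.439 0.117 0.021] [0.636 0.296 0.156] [257. 232.]
[ 0.562 -0.501  0.02 ] [ 0.618 -0.386  0.162] [488. 211.]
[ 0.56  -0.023  0.021] [0.602 0.023 0.104] [329. 216.]
[0.321 0.567 0.02 ] [0.518 0.73  0.056] [108. 273.]
[0.428 0.386 0.02 ] [0.501 0.461 0.12 ] [180. 258.]
[ 0.237 -0.243  0.022] [ 0.42  -0.091  0.155] [388. 305.]
[0.173 0.202 0.02 ] [0.371 0.379 0.154] [227. 325.]
```

View pics/crop.png

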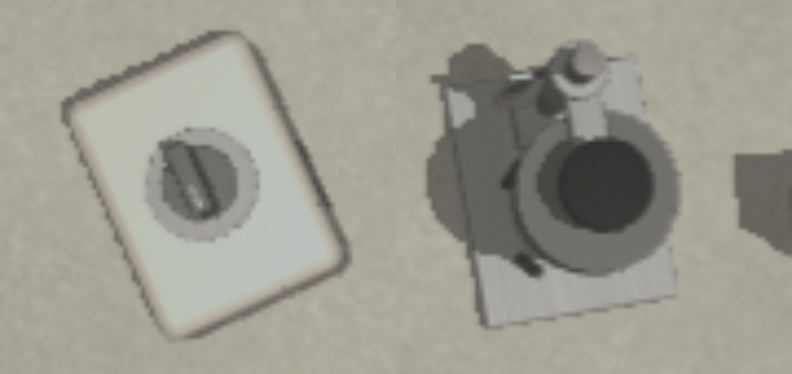

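The crop confirms the white pump with the grey bar knob, at crop (190,180), and the press's black pad at (605,185). Measured: knob at (0.537, 0.2055) with the bar direction 24.3°, pad at (0.5925, -0.2315, 0.203). First the wrist has to turn about -43.7° about tool z.

Call:
move_arm:
  commands: "0 0 0 0 0 -1 1;0 0 0 0 0 -1 1;0 0 0 0 0 -1 1;0 0 0 0 0 -1 1;0 0 0 0 0 -1 1"

```text
time: 0.6
ee_pos: [0.2153, 0.6128, 0.2306]
ee_rot: [0.572, -3.088, 0.002]
ft_force: [-0.4, 1.5, -0.4]
opening: 0.0854
grasp_force: 0.0
```

```bash
cat >> h.py <<'E'
def go(p,yang):
    s=bot.read_state();M=R.from_rotvec(s['ee_rot']);a=np.radians(yang)
    y=np.array([np.cos(a),np.sin(a),0]);z=np.array([0,0,-1.]);T=R.from_matrix(np.c_[np.cross(y,z),y,z])
    e=M.inv()
    print('shift rows',(e.apply(np.array(p)-s['ee_pos'])/.03).round(2),'turn rows',(np.degrees((e*T).as_rotvec())/8).round(2))
    print(s['time'],s['ee_pos'].round(4),s['joints'].round(2),s['ft_force'].round(1),s['opening'],s['grasp_force'])
E
python3 -c "
from h import *
go([.5368,.2055,.23],114.3)"
```

```text
shift rows [ -5.15 -16.51   0.04] turn rows [-0.01 -0.01 -0.42]
0.6 [0.2153 0.6128 0.2306] [-1.15  0.62 -0.2   1.42  0.13  1.11  0.56] [-0.4  1.5 -0.4] 0.08537746253628764 0.0
```

Call:
move_arm:
  commands: "0 0 0 0 0 -0.42 1;-0.3 -1 0 0 0 0 1;-0.3 -1 0 0 0 0 1;-0.3 -1 0 0 0 0 1;-0.3 -1 0 0 0 0 1"

```text
time: 1.1
ee_pos: [0.2977, 0.5169, 0.2307]
ee_rot: [0.653, -3.072, 0.002]
ft_force: [0.7, 0.2, -0.5]
opening: 0.0851
grasp_force: 0.0
```

Call:
move_arm:
  commands: "-0.3 -1 0 0 0 0 1;-0.3 -1 0 0 0 0 1;-0.3 -1 0 0 0 0 1;-0.3 -1 0 0 0 0 1;-0.3 -1 0 0 0 0 1"

```text
time: 1.6
ee_pos: [0.3998, 0.3982, 0.2309]
ee_rot: [0.653, -3.072, 0.001]
ft_force: [0.8, -0.5, 0.2]
opening: 0.0852
grasp_force: 0.0
```

Call:
move_arm:
  commands: "-0.3 -1 0 0 0 0 1;-0.3 -1 0 0 0 0 1;-0.3 -1 0 0 0 0 1;-0.3 -1 0 0 0 0 1;0 0 0 0 0 0 1"

```text
time: 2.1
ee_pos: [0.4849, 0.2986, 0.2306]
ee_rot: [-0.638, 3.076, -0.008]
ft_force: [0.1, -0.9, -0.4]
opening: 0.0854
grasp_force: 0.0
```

```bash
python3 -c "
from h import *
go([.5368,.2055,.23],114.3)"
```

```text
shift rows [-0.35 -3.54  0.04] turn rows [-0.04 -0.   -0.11]
2.1 [0.4849 0.2986 0.2306] [-0.47  0.5  -0.19  1.66  0.11  1.    1.28] [ 0.1 -0.9 -0.4] 0.08538898762764424 0.0
```

Call:
move_arm:
  commands: "-0.1 -0.9 0 0 0 -0.11 1;-0.1 -0.9 0 0 0 0 1;-0.1 -0.9 0 0 0 0 1;-0.05 -0.84 0 0 0 0 1;0 0 0 0 0 0 1"

```text
time: 2.6
ee_pos: [0.5365, 0.208, 0.2307]
ee_rot: [0.666, -3.07, 0.006]
ft_force: [0.3, -1.1, -0.2]
opening: 0.0853
grasp_force: 0.0
```

```bash
python3 - <<'E'
from h import *
go([.5368,.2055,.115],114.3)
f=grab('wrist');cv2.imwrite('pics/w1.png',f['color'][...,::-1]);P=cloud(f)
m=(P[...,2]>.135)&(P[...,2]<.16)&(abs(P[...,0]-.537)<.05)&(abs(P[...,1]-.2055)<.05)
q=P[m];r=cv2.minAreaRect((q[:,:2]*1000).astype(np.float32));print(m.sum(),q.mean(0),r)
E
```

```text
shift rows [ 0.02 -0.07  3.86] turn rows [-0.02 -0.01  0.02]
2.6 [0.5365 0.208  0.2307] [-0.29  0.5  -0.19  1.64  0.11  1.01  1.49] [ 0.3 -1.1 -0.2] 0.08526746733152187 0.0
1290 [0.53509645 0.20532875 0.14692453] ((536.6214599609375, 205.97108459472656), (45.66447448730469, 13.66227912902832), 24.362905502319336)
```

View pics/w1.png

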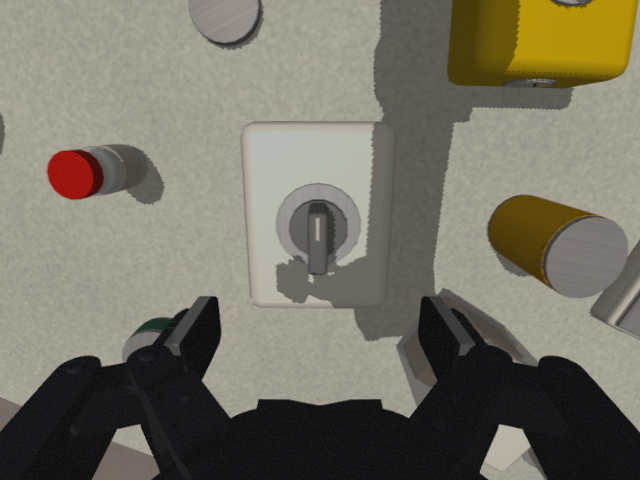

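The wrist view shows the bar at (318,237), lying lengthwise between the open fingers (210,330 and 430,330), aligned for the grip and with a free way down. Next I descend and close.

Call:
move_arm:
  commands: "0 -0.07 0.97 0 0 0 1;0 0 0.97 0 0 0 1;0 0 0.97 0 0 0 1;0 0 0.95 0 0 0 1;0 0 0 0 0 0 1"

```text
time: 3.15
ee_pos: [0.5316, 0.2115, 0.1118]
ee_rot: [0.68, -3.057, 0.0]
ft_force: [-0.6, -0.6, 0.3]
opening: 0.0852
grasp_force: 0.0
```

```bash
python3 -c "
from h import *
go([.5367,.2058,.115],114.3)"
```

```text
shift rows [-0.07 -0.24 -0.11] turn rows [ 0.01 -0.07  0.1 ]
3.15 [0.5316 0.2115 0.1118] [-0.31  0.65 -0.17  1.78  0.15  0.74  1.45] [-0.6 -0.6  0.3] 0.08520178453874143 0.0
```

Call:
move_arm:
  commands: "0 0 0 0 0 0 0;0 0 0 0 0 0 0;0 0 0 0 0 0 0;0 0 0 0 0 0 0;0 0 0 0 0 0 0"

```text
time: 3.65
ee_pos: [0.5384, 0.2063, 0.117]
ee_rot: [-0.672, 3.065, -0.01]
ft_force: [-1.4, -2.4, 15.0]
opening: 0.0132
grasp_force: 62.0
```

Call:
move_arm:
  commands: "0 0 0 0 0 0 0;0 0 0 0 0 0 0"

```text
time: 3.85
ee_pos: [0.5383, 0.2064, 0.1171]
ee_rot: [-0.669, 3.066, -0.008]
ft_force: [2.6, -5.5, 4.8]
opening: 0.0135
grasp_force: 59.2
```

Call:
move_arm:
  commands: "0 0 0 0 0 0.9 0;0 0 0 0 0 0.9 0;0 0 0 0 0 0.9 0;0 0 0 0 0 0.9 0;0 0 0 0 0 0.9 0"

```text
time: 4.35
ee_pos: [0.5384, 0.2058, 0.1171]
ee_rot: [0.317, 3.121, -0.007]
ft_force: [1.4, -5.9, 4.4]
opening: 0.0132
grasp_force: 59.0
```

Call:
move_arm:
  commands: "0 0 0 0 0 0.9 0;0 0 0 0 0 0.9 0;0 0 0 0 0 0.9 0;0 0 0 0 0 0.9 0;0 0 0 0 0 0 0"

```text
time: 4.85
ee_pos: [0.5382, 0.2053, 0.1171]
ee_rot: [1.078, 2.944, -0.007]
ft_force: [1.7, -6.9, 4.4]
opening: 0.013
grasp_force: 59.2
```

```bash
python3 - <<'E'
from h import *
go([.5367,.2058,.115],114.3-68.75);print(bot.read_state()['ft_torque'])
f=grab('top');P=cloud(f);cv2.imwrite('pics/t2.png',cv2.resize(f['color'][180:280,200:310],None,fx=5,fy=5)[...,::-1])
E
```

```text
shift rows [ 0.05 -0.02  0.07] turn rows [-0.01  0.05  0.53]
4.85 [0.5382 0.2053 0.1171] [-0.51  0.64  0.17  1.78 -0.14  0.74  0.59] [ 1.7 -6.9  4.4] 0.012963088291277718 59.182223081588745
[-1.52900067 -0.2423997   0.15515907]
```

Call:
move_arm:
  commands: "0 0 0 0 0 0.55 0;0 0 0 0 0 0.2 0;0 0 0 0 0 0 0;0 0 0 0 0 0 0"

```text
time: 5.3
ee_pos: [0.5381, 0.2053, 0.1171]
ee_rot: [1.218, 2.888, -0.008]
ft_force: [2.7, -7.2, 5.1]
opening: 0.0133
grasp_force: 61.5
```

```bash
python3 - <<'E'
from h import *
go([.5367,.2058,.115],114.3-68.75);print(bot.read_state()['ft_torque'])
E
```

```text
shift rows [ 0.05 -0.02  0.07] turn rows [-0.01  0.06 -0.16]
5.3 [0.5381 0.2053 0.1171] [-0.53  0.64  0.19  1.78 -0.16  0.74  0.52] [ 2.7 -7.2  5.1] 0.013272029612681915 61.4584618806839
[-1.68667376 -0.25404437  1.16160507]
```

The torque rose to 1.16 N m, so the knob is at its stop, and it was held there. Now I let go.

Call:
move_arm:
  commands: "0 0 0 0 0 0 1;0 0 0 0 0 0 1;0 0 0 0 0 0 1;0 0 0 0 0 0 1;0 0 0 0 0 0 1"

```text
time: 5.8
ee_pos: [0.5353, 0.212, 0.1155]
ee_rot: [-1.223, -2.893, -0.002]
ft_force: [-0.1, 0.6, 0.1]
opening: 0.084
grasp_force: 0.0
```

Call:
move_arm:
  commands: "0 0 0 0 0 0 1;0 0 0 0 0 0 1;0 0 0 0 0 0 1;0 0 0 0 0 0 1;0 0 0 0 0 0 1"

```text
time: 6.3
ee_pos: [0.5357, 0.2106, 0.1155]
ee_rot: [-1.225, -2.893, 0.0]
ft_force: [-0.0, 0.8, 0.4]
opening: 0.0853
grasp_force: 0.0
```

Call:
move_arm:
  commands: "0 0 -1 0 0 0 1;0 0 -1 0 0 0 1;0 0 -1 0 0 0 1;0 0 -1 0 0 0 1;0 0 -1 0 0 0 1"

```text
time: 6.8
ee_pos: [0.5355, 0.2104, 0.2668]
ee_rot: [-1.226, -2.893, 0.0]
ft_force: [1.1, 0.1, -0.3]
opening: 0.0852
grasp_force: 0.0
```

```bash
python3 - <<'E'
from h import *
go([.5925,-.2315,.26],45)
f=grab('wrist');P=cloud(f);cv2.imwrite('pics/w2.png',f['color'][...,::-1])
m=(P[...,2]>.135)&(P[...,2]<.16)&(abs(P[...,0]-.537)<.05)&(abs(P[...,1]-.2055)<.05)
q=P[m];print(m.sum(),cv2.minAreaRect((q[:,:2]*1000).astype(np.float32)))
E
```

```text
shift rows [-11.91  -8.88   0.23] turn rows [-0.   -0.   -0.12]
6.8 [0.5355 0.2104 0.2668] [-0.56  0.47  0.23  1.6  -0.12  1.08  0.47] [ 1.1  0.1 -0.3] 0.08523332325913427 0.0
1087 ((537.2719116210938, 206.6802978515625), (45.768409729003906, 14.68407154083252), 24.15480613708496)
```

The knob sprang back, since the bar reads 24.2° again. Now I go above the pad, closing the fingers.

Call:
move_arm:
  commands: "-0.99 -0.74 0 0 0 0 0;-0.99 -0.74 0 0 0 0 0;-0.99 -0.74 0 0 0 0 0;-0.99 -0.74 0 0 0 0 0;-0.99 -0.74 0 0 0 0 0"

```text
time: 7.35
ee_pos: [0.5592, 0.0252, 0.2654]
ee_rot: [-1.225, -2.893, -0.0]
ft_force: [1.1, 0.0, 0.1]
opening: 0.0125
grasp_force: 0.0
```

Call:
move_arm:
  commands: "-0.99 -0.74 0 0 0 0 0;-0.99 -0.74 0 0 0 0 0;-0.99 -0.74 0 0 0 0 0;-0.99 -0.74 0 0 0 0 0;-0.99 -0.74 0 0 0 0 0"

```text
time: 7.85
ee_pos: [0.5828, -0.1587, 0.2653]
ee_rot: [-1.225, -2.893, -0.0]
ft_force: [0.1, -0.2, 1.0]
opening: 0.0001
grasp_force: 0.0
```

Call:
move_arm:
  commands: "-0.99 -0.74 0 0 0 0 0;-0.99 -0.74 0 0 0 0 0;0 0 0 0 0 0 0;0 0 0 0 0 0 0"

```text
time: 8.25
ee_pos: [0.5918, -0.2318, 0.265]
ee_rot: [-1.229, -2.89, -0.0]
ft_force: [0.2, 1.3, 0.8]
opening: -0.0001
grasp_force: 0.0
```

```bash
python3 - <<'E'
from h import *
go([.5925,-.2315,.213],45)
f=grab('wrist');P=cloud(f);cv2.imwrite('pics/w3.png',f['color'][...,::-1])
m=(P[...,2]>.195)&(P[...,2]<.212)&(f['color'].max(2)<90)&(np.hypot(P[...,0]-.5925,P[...,1]+.2315)<.045)
q=P[m];print(m.sum(),q.mean(0),np.median(q[:,2]),cv2.minEnclosingCircle((q[:,:2]*1000).astype(np.float32)))
E
```

```text
shift rows [-0.01  0.02  1.73] turn rows [-0.   -0.01 -0.13]
8.25 [ 0.5918 -0.2318  0.265 ] [ 0.18  0.58  0.28  1.42 -0.16  1.16  1.25] [0.2 1.3 0.8] -8.520553040346401e-05 0.0
5126 [ 0.59080209 -0.23022026  0.2024063 ] 0.20253362591996554 ((593.2291259765625, -232.67079162597656), 27.69720458984375)
```

View pics/w3.png

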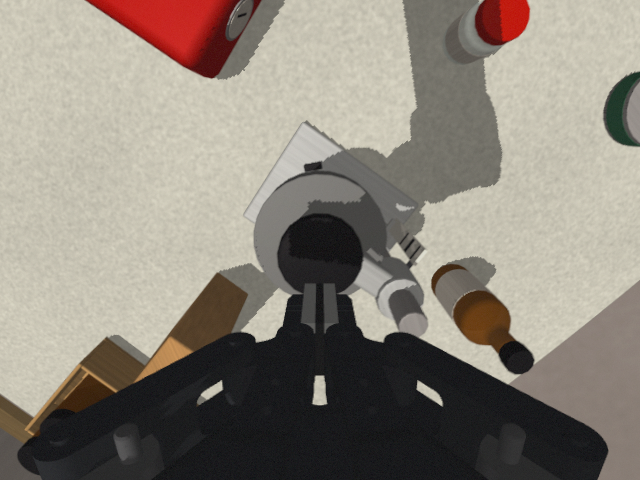

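The wrist view shows the shut fingertips (320,290) over the pad (320,250) and the column cap at (410,310), beside the right knuckle. I'll turn the wrist so the knuckles stay clear of the column before going down.

Call:
move_arm:
  commands: "0 0 0 0 0 -1 0;0 0 0 0 0 -1 0;0 0 0 0 0 -1 0;0 0 0 0 0 -1 0;0 0 0 0 0 -1 0"

```text
time: 8.8
ee_pos: [0.5928, -0.2281, 0.2656]
ee_rot: [0.147, 3.138, 0.002]
ft_force: [0.7, -0.5, 0.2]
opening: -0.0001
grasp_force: 0.0
```

Call:
move_arm:
  commands: "0 0 0 0 0 -0.9 0;0 0 0.6 0 0 -0.9 0;0 0 0.6 0 0 0 0;0 0 0.4 0 0 0 0;0 0 0 0 0 0 0"

```text
time: 9.3
ee_pos: [0.5914, -0.2287, 0.2156]
ee_rot: [0.236, -3.129, -0.004]
ft_force: [-1.3, -0.5, -0.1]
opening: -0.0004
grasp_force: 0.0
```

```bash
python3 - <<'E'
from h import *
go([.5928,-.232,.183],99.5)
E
```

```text
shift rows [-0.03 -0.12  1.09] turn rows [ 0.02 -0.03 -0.11]
9.3 [ 0.5914 -0.2287  0.2156] [ 0.32  0.61  0.03  1.49 -0.02  1.05  2.07] [-1.3 -0.5 -0.1] -0.00042646114308722555 0.0
```

Now the press, down to about 0.190 first, then check.

Call:
move_arm:
  commands: "0 -0.1 0.3 0 0 0 0;0 0 0.3 0 0 0 0;0 0 0.25 0 0 0 0;0 0 0 0 0 0 0;0 0 0 0 0 0 0"

```text
time: 9.8
ee_pos: [0.5938, -0.2344, 0.1939]
ee_rot: [-0.232, 3.13, -0.003]
ft_force: [-1.6, 0.4, 8.2]
opening: 0.0002
grasp_force: 3.9
```

```bash
python3 - <<'E'
from h import *
go([.5928,-.232,.183],99.5)
E
```

```text
shift rows [0.02 0.08 0.36] turn rows [-0.01  0.02 -0.13]
9.8 [ 0.5938 -0.2344  0.1939] [ 0.33  0.63  0.03  1.51 -0.02  1.    2.08] [-1.6  0.4  8.2] 0.00019611105134439806 3.9047322000260465
```

Call:
move_arm:
  commands: "0 0 0.2 0 0 0 0;0 0 0.18 0 0 0 0;0 0 0 0 0 0 0;0 0 0 0 0 0 0;0 0 0 0 0 0 0"

```text
time: 10.3
ee_pos: [0.5938, -0.2344, 0.1836]
ee_rot: [-0.232, 3.129, -0.003]
ft_force: [-2.9, 0.6, 10.5]
opening: 0.0002
grasp_force: 5.5
```

Call:
move_arm:
  commands: "0 0 0 0 0 0 0;0 0 0 0 0 0 0;0 0 0 0 0 0 0;0 0 0 0 0 0 0;0 0 0 0 0 0 0"

```text
time: 10.8
ee_pos: [0.5938, -0.2344, 0.1836]
ee_rot: [-0.232, 3.129, -0.003]
ft_force: [-1.8, 1.0, 10.9]
opening: -0.0001
grasp_force: 5.5
```

```bash
python3 - <<'E'
from h import *
go([.5928,-.232,.183],99.5)
f=grab('scene');cv2.imwrite('pics/s4.png',cv2.resize(f['color'][250:400,220:400],None,fx=4,fy=4)[...,::-1])
E
```

```text
shift rows [0.02 0.08 0.02] turn rows [-0.02  0.03 -0.13]
10.8 [ 0.5938 -0.2344  0.1836] [ 0.33  0.64  0.02  1.53 -0.02  0.97  2.08] [-1.8  1.  10.9] -7.665540164286634e-05 5.45868604676798
```

View pics/s4.png

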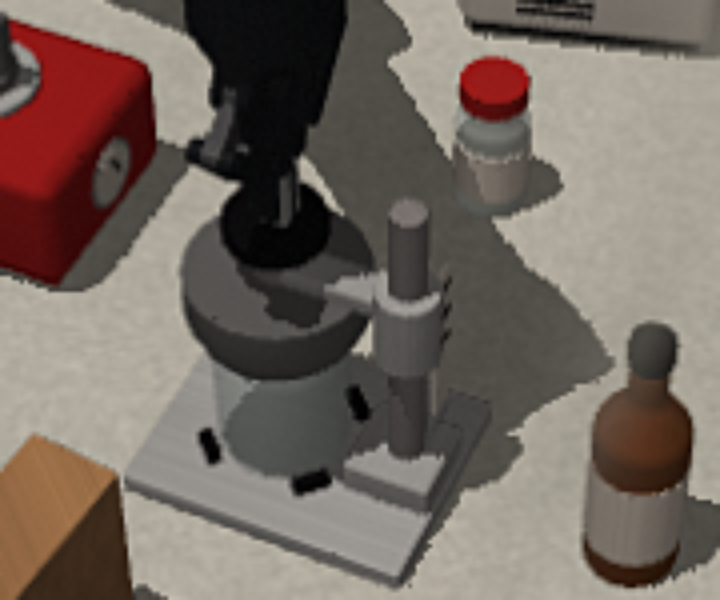

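The scene crop shows the fingertips pressing the middle of the pad (275,215), the head lowered on the column (405,330) and the jar upright under the bell. The push of 10.9 N at 0.1836 m matches half travel, and it has held for over 0.5 s.

```bash
python3 -c "
from workcell import bot
print(bot.job_done())"
```

```text
the job is handed in; nothing more can be done
None
```

I turned the white pump's knob to its stop and let it spring back, then handed the job in with the fingers holding the palm pad about half way down (TCP at 183.6 mm, 10.9 N); the hand-in returned no verdict.

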